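# Egg into the pot, then pull out the locked sensor arm to the clip and hold it

## Task

Take the egg out of its egg cup and lower it gently into the open steel pot, without dropping it or pressing it on the bottom. Then squeeze the lock button on the side of the sensor arm's grip block, pull the telescoping arm out until its cross rod stands right above the little clip on the scale rail, and finish while still holding it there with the button squeezed in, as the arm springs back if you let go. Leave the pot, the clip and the other things where they are.

Things in the scene. Friction and masses are not known exactly. Their poses are not given: they have to be found in the camera images.
- egg: Loose brown hen's egg, about 60 g, 56 mm long, 44 mm thick at its widest, 22 mm above its lower end (41 mm thick 30 mm up, 33 mm thick 40 mm up), standing upright blunt end down in the egg cup; hard shell; origin at its lower end, z along its length.
- egg_mid (a point): Middle of the egg, on its axis 28 mm above its origin; about 55 mm above the worktop (47 mm above the cup's underside) at the start.
- egg_cup: White egg cup, 48 mm across the foot and 45 mm across the bowl, rim 28 mm above its underside, loose, 150 g; it stands on the front steel panel of the hob (panel 8 mm above the worktop, grates from x = 0.574 m on up to 55 mm high, knobs 41 mm high between), left or right of the knobs; origin at the centre of its underside.
- pot: Open round steel pot, loose, 0.9 kg, outside 140 mm across, 88 mm high, wall 3 mm, floor 4 mm thick (inside 134 mm across); two loop handles 68 mm up on its local +y and -y sides reach 96 mm from the axis. Origin at the centre of its underside, z up.
- stand: Fixed stand of the sensor arm: foot 90 x 170 mm, post, and a square aluminium sleeve (30 x 30 mm, height 163 to 193 mm, local y +90 to -71 mm) from which the arm slides out towards local -y. Origin on the worktop under the sleeve's axis; at zero yaw its axes are the world's, so the arm comes out to the robot's right. The pot stands about 110 mm in local x and -175 mm in local y from the origin.
- boom (a joint): Extension of the telescoping arm in m: 0 parked, limit 0.120, growing towards the stand's local -y. Locked (about 1 mm play) unless the button is in. When unlocked a spring pulls it back with 1.5 N (parked) to 2.7 N; let go midway it runs back and its lock stops it at about 11 mm until squeezed again. The cross rod is right above the clip when boom equals clip.
- grip (a point): Point to grip: in the upright black grip block at the arm's end (36 mm in stand x, 34 mm in stand y, height 142 to 206 mm), 182 mm above the worktop, at the stand's x = 0, y = -90 mm - extension; it moves with the arm. Keep finger tips above 155 mm, clear of the cross rod.
- sensor (a point): Sensor on the cross rod: black puck 26 mm across, underside 124 mm high, at the stand's x = 112 mm, y = -90 mm - extension; origin at its middle. The cross rod is steel, 8 mm thick, its top 150 mm high; it passes through the grip block's lower end along stand x from -56 to +116 mm and has a short pointer down to 132 mm height at x = -52 mm.
- lock (a joint): Lock button in m: 0 = out (locked), 0.0045 = fully in; the arm is free from about 0.0032. Spring 2.4 N when out, 6 N fully in. It springs out again when let go. Moves towards stand +x.
- button_face (a point): Centre of the outer face of the grey lock button (20 mm in stand y, 28 mm high) on the block's stand -x side, 182 mm high; 7 mm proud of the block when out, 2.5 mm when in. Fingers closing on the block along stand x, one on the button and one on the other face, squeeze it in (43 mm over both faces when out, 38.5 mm when in).
- clip (a joint): Place of the clip on the scale rail in m, on the same scale as boom; it only slides if pushed.
- clip_top (a point): Top of the small white clip, 8 mm wide along the rail, 125 mm above the worktop, at the stand's x = -52 mm, y = -90 mm - clip. It straddles the fixed scale rail, a flat bar 24 mm wide with tick marks every 5 mm beside the arm on the stand's -x side (x -32 to -56 mm, y +40 to -215 mm, top 120 mm high).
- canister: Bystander: round black canister with lid, 74 mm across, 85 mm high; leave it. Origin under its centre.
- tin: Bystander: dark red and brown round tin, 76 mm across, 122 mm high; leave it. Origin under its centre.
- jar: Bystander: glass spice jar with grey lid, 47 mm across, 102 mm high; leave it. Origin under its centre.

How it is judged:
By the outcome, as a careful person would: the job done as asked, in the order asked, and still so for the second after the job is handed in, while the arm keeps its last pose, push and grip.
It also fails if it takes over 54 s, if anything falls off the work surface, if the arm or the gripper's body presses on something with over 40 N, if the wrist force passes 120 N, or if a joint passes its speed limit or range.

## Robot

A 6-joint arm with a two-finger parallel gripper is mounted at the origin on a cart in front of the work surface, level with it; the furniture and walls round the work are solid. World frame = base frame: x ahead of the robot, y to its left, z up, the work surface at z = 0. Lengths are in m, angles in rad, forces in N, time in s.
With the tool pointing down it reaches from about 0.4 to 0.925 m from the base axis. Payload 3.4 kg.
Tool frame: the origin (TCP) lies on the centre line of the jaws, within the pads' length; the fingertips stand robot.tips_ahead ahead of it and the grasp point (between the pads) lies 6 mm ahead of it (robot.tips_ahead is the distance from the TCP to the fingertips, in m); z points along the fingers, y is the line along which they close (so a half turn about z gives the same grasp; the last joint's range is limited). The gripper opens to 85 mm and grips with 20 to 120 N. Pads are 22 mm wide; open, the fingers measure 114 mm over their backs; the gripper's body (76 mm by 85 mm) begins 54 mm behind the grasp point. The pads swing forward as they close: fully open they stand 13 mm farther back than shut.
Start: joints at [1.065, 0.307, 1.506, -0, 1.328, -0.073], TCP at [0.241, 0.522, 0.256] pointing down, gripper open.
Joint ranges: [-3.12, 3.12], [-1.05, 2.28], [0.14, 2.33], [-1.42, 4.57], [0.1, 2.73], [-2.68, 2.68]. Speed limits (rad/s): [2.57, 2.57, 3.14, 3.14, 3.14, 3.14].

## Interface

Orientations are given as a unit quaternion [x, y, z, w].
In Python, from cell import sensors, viewer, ticket, robot gives the robot as it stands. The module is installed in compiled form; this text tells all that it offers.
- The arm moves only by the tool step_arm, never from a script. Its argument "increments" is a list of rows, each a list of 7 numbers: the finger opening in m, from 0 to 0.0854, then the shift along the world's x, y, z in m, then the turn, a rotation vector about the world's x, y, z in degrees. In form: [[claw, dx, dy, dz, ax, ay, az], ...]. A call has 1 to 8 rows; each row is the pose to reach, as a shift and turn from the pose commanded when the call began; what a row does not reach only later rows make up. A row lasts 1/8 s, in which the tool goes at most 62.5 mm and 10.7 degrees, less where a joint would pass 70% of its speed; a pose out of reach is approached as far as the arm can. A call with a gripper value outside its range is refused whole. The fingers move at their own pace and stop on an object; "newtons" is the grip in N (left out, the last holds). Time passes only in rows, so rows that repeat a pose let the fingers close. It gives the time, the measured TCP pose, the force, the opening and the grip force at its end, in the units of the state.
- sensors.get_obs(): the state, without advancing time (a new reading comes with each control period).
- viewer.get_image(name): name is "scene" or "top" or "wrist"; returns a dict with "img" (480x640x3 uint8, blue, green, red), "depth" (480x640 float32, m along the optical axis (not along the pixel's ray), 0 where there is no reading), "fx", "fy", "cx", "cy" (pixels), "position" and "attitude" of the camera in the world. Camera axes: x right, y up, looking along -z (the intrinsics and any distortion apply to the point x, -y, -z); pixel columns grow to the right and rows downward; lengths in m; the calibration is good to about 2 mm. A picture is of the moment at which its call begins.
- ticket.sign_off(): hands the job in; it is judged then, once.
The state is a dict: "time": time; "joint_pos": joint angles; "joint_vel": joint speeds; "tau": joint torques, N m; "ee_pos": TCP position; "orientation": TCP orientation; "ft_force": force on the tool from outside, world axes, zero at the start; "moment": the same for the moment, N m; "grip_width": finger opening in m; "finger_force": force on a finger pad.
Only numpy, scipy, OpenCV 4.12 (cv2) and the standard library are available. Lean on these libraries where they do the work, as an engineer would, in place of code of your own. Each camera call takes 0.05 s, during which the arm holds its last target. There are 200 camera calls.

## Working session

There is one attempt and no reset: what is moved stays moved. The work goes in short steps, Python scripts to look and compute and a tool call to move; the robot and the scene stay as the last step left them, time stands still between calls to the robot, and variables do not carry over. Pictures are saved under pics/ and viewed, at most 10 in all, crops included, and the job is handed in when it is done.

Besides the shell and the picture viewer there is one more tool, called after "Request:" by a JSON object that holds its "fn" and its "kwargs", one argument or row to a line. step_arm: Moves the arm, as the interface text tells. Its arguments: {"type":"object","properties":{"increments":{"type":"array","items":{"type":"array","items":{"type":"number"}}},"newtons":{"type":"number"}},"required":["increments"]}

```bash
mkdir -p pics
cat > h.py <<'E'
import numpy as np, cv2
from scipy.spatial.transform import Rotation as R
from cell import sensors, viewer, ticket, robot
def snap(n,tag):
    d=viewer.get_image(n); cv2.imwrite(f'pics/{tag}.png',d['img']); np.savez(f'pics/{tag}.npz',**{k:np.array(v) for k,v in d.items()}); return d
def load(tag): return dict(np.load(f'pics/{tag}.npz'))
def rot(d):
    a=np.array(d['attitude']); return a if a.shape==(3,3) else R.from_quat(a).as_matrix()
def ray(d,u,v):
    r=rot(d)@np.array([(u-d['cx'])/d['fx'],-(v-d['cy'])/d['fy'],-1]); return np.array(d['position']),r
def atz(d,u,v,z):
    p,r=ray(d,u,v); return p+r*(z-p[2])/r[2]
def dep(d,u,v):
    p,r=ray(d,u,v); return p+r*float(d['depth'][int(v),int(u)])
def tri(d1,a,d2,b):
    p,r=ray(d1,*a);q,s=ray(d2,*b); t=np.linalg.lstsq(np.c_[r,-s],q-p,rcond=None)[0]
    A=p+r*t[0];B=q+s*t[1]; return (A+B)/2,np.linalg.norm(A-B)
def cloud(d):
    v,u=np.mgrid[:480,:640]; D=d['depth']
    c=np.stack([(u-d['cx'])/d['fx']*D,-(v-d['cy'])/d['fy']*D,-D],-1)@rot(d).T+np.array(d['position']); c[D==0]=np.nan; return c
E
python3 - <<'E'
from h import *
for n in('scene','top'):
    d=snap(n,n+'0'); print(n,d['position'],d['attitude'],d['fx'],d['cx'],[k for k in d])
print(robot.tips_ahead, sensors.get_obs())
E
```

```text
scene [-0.34442352 -0.78205613  0.70507061] [ 0.50151154 -0.20106228 -0.3149442   0.78030141] 463.02646659996464 311.86862526513175 ['img', 'depth', 'fx', 'fy', 'cx', 'cy', 'position', 'attitude']
top [-0.23343237 -0.04980512  1.51567375] [ 0.19543282 -0.15468465 -0.61408781  0.74884901] 445.33189992803085 305.7528756539359 ['img', 'depth', 'fx', 'fy', 'cx', 'cy', 'position', 'attitude']
0.025 {'time': 0.1, 'joint_pos': array([ 1.06449389e+00,  3.07517392e-01,  1.50756700e+00,  1.71000520e-06,
        1.32837952e+00, -7.34552557e-02]), 'joint_vel': array([-0.0013494 , -0.00110712, -0.00273946, -0.00041474,  0.00035077,
       -0.00123391]), 'tau': array([ 1.32687077e-03, -4.58533752e+01, -2.52608335e+01,  6.48897768e-06,
        5.48705793e-03,  1.72773173e-05]), 'ee_pos': array([0.24090179, 0.52145853, 0.25545295]), 'orientation': array([ 2.14738135e-01,  9.76671213e-01, -8.96352984e-04, -2.68230870e-04]), 'ft_force': array([ 0.091329  ,  1.8289955 , -0.38833299]), 'moment': array([ 0.04387883,  0.02676595, -0.02378338]), 'finger_force': 0.0, 'grip_width': 0.08504694895884818}
```

View pics/scene0.png

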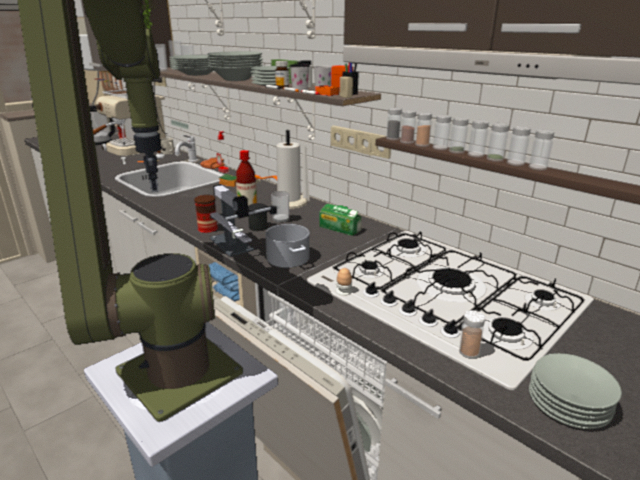

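View pics/top0.png

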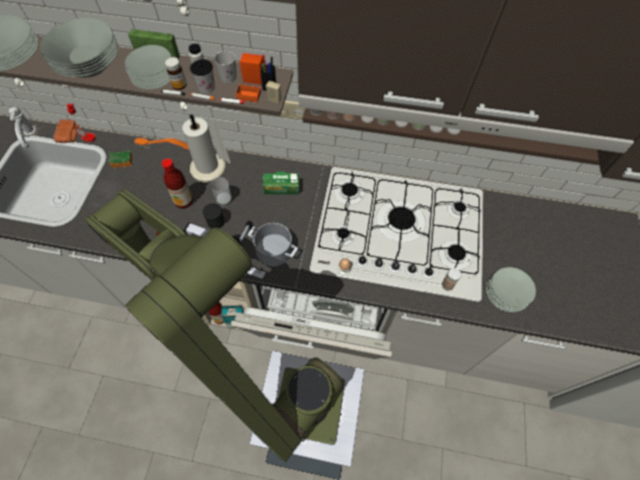

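The scene view shows the egg at (344,275) left of the knobs, the pot at (288,243), and the sensor stand around (235,215). In the top view the egg is at (346,264) and the pot at (273,243), with the stand half hidden by the arm.

Run:
```python
from h import *
s=load('scene0');t=load('top0')
print('egg tri',tri(s,(344,275),t,(346,264)))
print('egg z55',atz(s,344,275,.055),atz(t,346,264,.055))
for d,c,n in((s,cloud(s),'s'),(t,cloud(t),'t')):
    # pot rim fit
    hsv=cv2.cvtColor(d['img'],cv2.COLOR_BGR2HSV)
    m=(c[...,2]>.08)&(c[...,2]<.094)&(c[...,0]>.4)&(c[...,0]<.75)&(c[...,1]>-.1)&(c[...,1]<.25)
    print(n,'rim',m.sum(),np.median(c[m],0),np.ptp(c[m],0))
    m=(c[...,2]>.038)&(c[...,2]<.1)&(hsv[...,1]>90)&(hsv[...,0]<20)&(c[...,0]>.3)&(c[...,0]<.6)&(abs(c[...,1])<.2)
    print(n,'egg',m.sum(),np.median(c[m],0) if m.sum() else 0)
im=s['img'][150:290,170:370]; cv2.imwrite('pics/c1.png',cv2.resize(im,(800,560),interpolation=cv2.INTER_CUBIC))
```

```text
egg tri (array([ 0.49053273, -0.04003569,  0.06360225]), np.float64(7.261106711916907e-05))
egg z55 [ 0.50168377 -0.03008146  0.055     ] [ 0.49485618 -0.0399971   0.055     ]
s rim 127 [0.49710177 0.19040601 0.08465558] [0.1415425  0.29308018 0.01009609]
s egg 185 [ 0.48506303 -0.04521912  0.06072585]
t rim 84 [0.50069296 0.1976264  0.08491136] [0.13972509 0.28902526 0.01376462]
t egg 83 [ 0.48631949 -0.03531051  0.06991405]
```

View pics/c1.png

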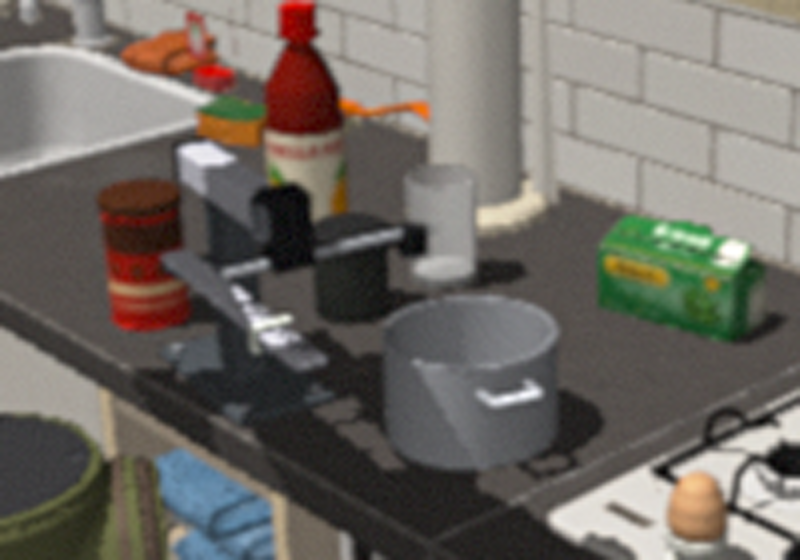

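The crop shows the stand with its grip block at (282,222), the rod running to the puck at (412,238), the clip at (268,325) on the rail, and the pot right of and behind it. I'll move over the stand first and take a wrist view.

Request:
{"fn": "step_arm", "kwargs": {
  "increments": [
    [0.085,0.02,-0.035,0.03,0,0,-4],
    [0.085,0.04,-0.08,0.06,0,0,-9],
    [0.085,0.06,-0.13,0.1,0,0,-15],
    [0.085,0.08,-0.18,0.13,0,0,-21],
    [0.085,0.1,-0.22,0.14,0,0,-27],
    [0.085,0.12,-0.26,0.14,0,0,-32],
    [0.085,0.13,-0.28,0.14,0,0,-35],
    [0.085,0.13,-0.28,0.14,0,0,-35]
  ]
}}

```text
time: 1.1
ee_pos: [0.3715, 0.2407, 0.3961]
orientation: [0.5, 0.866, -0.0, -0.0]
ft_force: [-0.6, 0.3, -0.0]
grip_width: 0.0851
finger_force: 0.0
```

Run:
```python
from h import *
d=snap('wrist','w1'); o=sensors.get_obs(); print(o['ee_pos'],o['orientation'],o['joint_pos'],d['position'],o['time'])
snap('top','top1'); t=load('top1'); s=load('scene0')
a=cv2.resize(t['img'][170:310,190:390],(800,560),interpolation=cv2.INTER_CUBIC); cv2.imwrite('pics/c2.png',a)
```

```text
[0.37112916 0.24157019 0.3960444 ] [ 4.98957119e-01  8.66626584e-01 -1.03519280e-04 -3.84266160e-04] [ 4.81147855e-01  3.27679357e-02  1.50672743e+00  5.37192339e-04
  1.60268484e+00 -4.48414554e-02] [0.33522479 0.30422894 0.51177104] 1.15
```

View pics/w1.png

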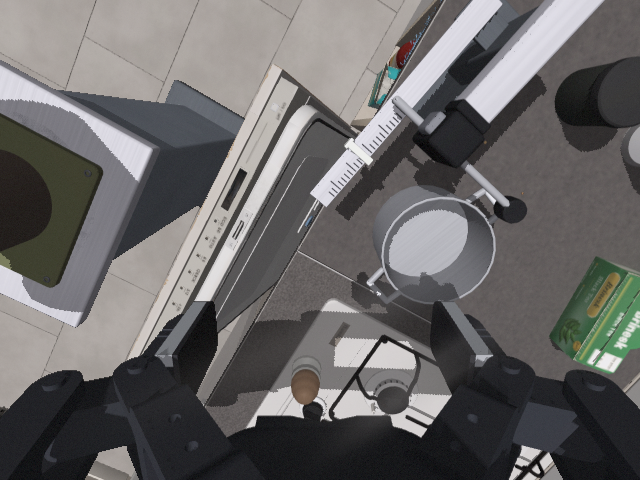

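The wrist view shows the egg at (305,388), pot rim centred near (438,248), grip block top at (450,125), clip at (358,152), pointer end of rod at (402,104) and puck at (511,208).

Run:
```python
from h import *
w=load('w1'); s=load('scene0'); c=cloud(w)
cs=lambda u,v:(170+u/4,150+v/4)
for n,uv,z in(('clip',(358,152),.125),('rodend',(402,104),.15),('puck',(511,209),.15),('pot',(438,249),.088)):
    print(n,atz(w,*uv,z).round(4),dep(w,*uv).round(4))
print('clip tri',tri(w,(358,152),s,cs(268,325)),'puck',tri(w,(511,209),s,cs(413,238)))
print('egg tri',tri(w,(305,385),s,cs(697,512)))
hsv=cv2.cvtColor(w['img'],cv2.COLOR_BGR2HSV)
m=(hsv[...,1]>70)&(hsv[...,0]<20)&(c[...,2]>.03)&(c[...,2]<.1)&(c[...,0]>.4)&(c[...,0]<.55)&(abs(c[...,1]+.04)<.06)
e=c[m];print('egg',m.sum(),np.median(e,0),e[:,2].max())
# egg fit: spheroid-ish sphere r22 for lower part
from scipy.optimize import least_squares
r=lambda h:np.interp(h,[0,5,12,22,30,40,48,53,56],[0,13,19.5,22,20.5,16.5,11.,6.,0])
f=lambda p:np.hypot(e[:,0]-p[0],e[:,1]-p[1])-r((e[:,2]-.027)*1e3)/1e3
print(least_squares(f,[.49,-.04],loss='soft_l1',f_scale=.002).x)
m=(abs(c[...,2]-.088)<.004)&(np.hypot(c[...,0]-.5,c[...,1]-.09)<.12)
p=c[m][:,:2]; q=least_squares(lambda a:np.hypot(p[:,0]-a[0],p[:,1]-a[1])-.0685,[.51,.1],loss='soft_l1',f_scale=.002);print('pot',m.sum(),q.x,q.cost, np.median(c[m],0))
# block top
m=(abs(c[...,2]-.206)<.005); b=c[m]; print('block',m.sum(),cv2.minAreaRect((b[:,:2]*1e3).astype(np.float32)),np.median(b[:,2]))
m=(abs(c[...,2]-.193)<.005)&(hsv[...,2]>120); b=c[m]; print('sleeve',m.sum(),cv2.minAreaRect((b[:,:2]*1e3).astype(np.float32)))
m=(abs(c[...,2]-.120)<.004)&(c[...,0]<.5)&(c[...,1]>.05); b=c[m]; print('rail',m.sum(),cv2.minAreaRect((b[:,:2]*1e3).astype(np.float32)),np.median(b[:,2]))
im=w['img'][60:260,300:560]; cv2.imwrite('pics/c3.png',cv2.resize(im,(780,600),interpolation=cv2.INTER_CUBIC))
```

```text
clip [0.3796 0.2971 0.125 ] [0.3798 0.297  0.1229]
rodend [0.3892 0.3548 0.15  ] [0.3896 0.3552 0.1474]
puck [0.5387 0.3267 0.15  ] [0.5394 0.3268 0.1488]
pot [0.5282 0.2469 0.088 ] [0.5674 0.2353 0.0019]
clip tri (array([0.37873892, 0.29774289, 0.12167312]), np.float64(0.0028176810343696814)) puck (array([0.54525916, 0.32765448, 0.13756812]), np.float64(0.0008539937627281311))
egg tri (array([ 0.49824576, -0.03466667,  0.04880864]), np.float64(0.000486529160323952))
egg 755 [ 0.49341772 -0.02472468  0.06423851] 0.07997693053963412
[ 0.49886356 -0.0362193 ]
pot 193 [0.53164969 0.24299505] 7.111864504265727e-05 [0.51438999 0.17964225 0.08584454]
block 1785 ((434.4719543457031, 346.4179992675781), (33.516578674316406, 35.75337219238281), 79.2044906616211) 0.2037360437853183
sleeve 5576 ((445.92108154296875, 414.6523132324219), (157.90879821777344, 36.23240661621094), 75.02873992919922)
rail 6163 ((402.357177734375, 354.65673828125), (255.1597442626953, 50.98374938964844), 78.15652465820312) 0.11812297411695288
```

View pics/c3.png

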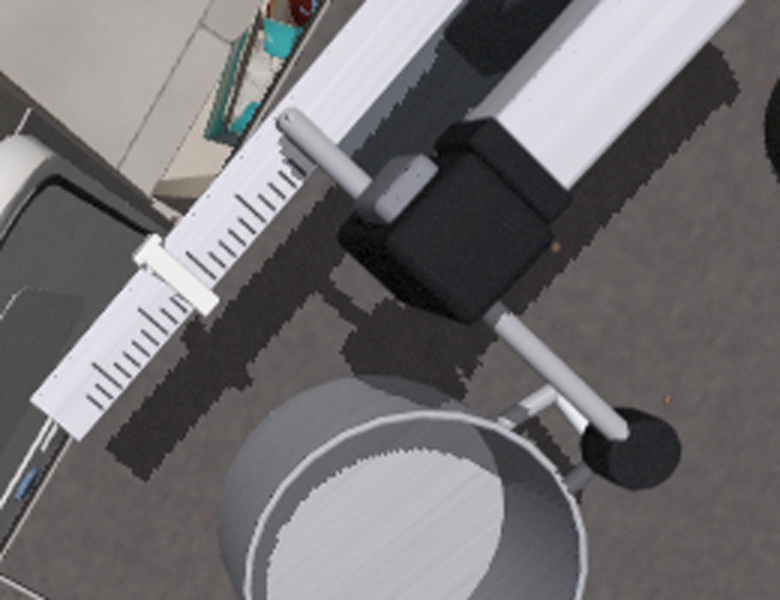

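Request:
{"fn": "step_arm", "kwargs": {
  "increments": [
    [0.085,0.015,-0.035,-0.02,0,0,-4],
    [0.085,0.035,-0.08,-0.05,0,0,-9],
    [0.085,0.06,-0.13,-0.08,0,0,-15],
    [0.085,0.085,-0.18,-0.12,0,0,-20],
    [0.085,0.105,-0.225,-0.16,0,0,-25],
    [0.085,0.12,-0.26,-0.185,0,0,-28],
    [0.085,0.127,-0.277,-0.2,0,0,-30],
    [0.085,0.127,-0.277,-0.2,0,0,-30]
  ]
}}

```text
time: 2.2
ee_pos: [0.4979, -0.0346, 0.1952]
orientation: [0.706, 0.708, -0.001, -0.001]
ft_force: [-0.7, 0.2, 1.0]
grip_width: 0.0851
finger_force: 0.0
```

Run:
```python
from h import *
d=snap('wrist','w2'); o=sensors.get_obs(); print(o['ee_pos'],R.from_quat(o['orientation']).as_matrix().round(3),o['joint_pos'].round(2),d['position'],o['time'])
```

```text
[ 0.49803387 -0.03394729  0.1962113 ] [[-0.004  1.    -0.001]
 [ 1.     0.004  0.001]
 [ 0.001 -0.001 -1.   ]] [-0.15  0.26  1.75  0.    1.14 -0.16] [0.49930864 0.03886142 0.31103843] 2.25
```

View pics/w2.png

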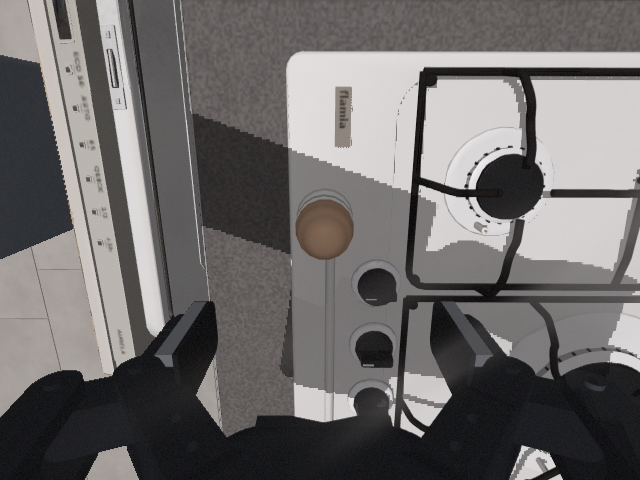

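The wrist view shows the egg, seen from above, spanning 296–354 by 200–259 with its centre near (325,229) and the cup rim behind it. The nearest knob is at (377,285).

Run:
```python
from h import *
w=load('w2'); c=cloud(w); hsv=cv2.cvtColor(w['img'],cv2.COLOR_BGR2HSV)
print(atz(w,325,229,.060), dep(w,325,229), atz(w,377,285,.041))
print('tri',tri(w,(325,229),load('scene0'),(344,277.5)),tri(w,(325,229),load('w1'),(305,386)))
m=(hsv[...,1]>70)&(hsv[...,0]<20)&(c[...,2]>.03); m[:150]=0;m[300:]=0;m[:,:280]=0;m[:,380:]=0
e=c[m];print(m.sum(),e[:,:3].min(0),e.max(0))
from scipy.optimize import least_squares
r=lambda h:np.interp(h,[0,5,12,22,30,40,48,53,56],[0,13,19.5,22,20.5,16.5,11.,6.,0])
print(least_squares(lambda p:np.hypot(e[:,0]-p[0],e[:,1]-p[1])-r((e[:,2]-.027-p[2])*1e3)/1e3,[.49,-.04,0],loss='soft_l1',f_scale=.002).x)
p=np.array([0.498,-.034,.177]);
```

```text
[ 0.49970191 -0.03258233  0.06      ] [ 0.49967678 -0.02801551  0.07604687] [ 0.54138325 -0.08424321  0.041     ]
tri (array([ 0.49882542, -0.03450294,  0.05020233]), np.float64(0.002442373604072592)) (array([ 0.49945409, -0.03587954,  0.04920077]), np.float64(0.0006825900998187606))
2684 [ 0.47846514 -0.05310907  0.0439248 ] [ 0.51961182 -0.01450131  0.08093025]
[ 0.49905597 -0.03608614 -0.00074301]
```

Request:
{"fn": "step_arm", "kwargs": {
  "increments": [
    [0.085,0.001,-0.0015,-0.03,0,0,0],
    [0.085,0.001,-0.0015,-0.07,0,0,0],
    [0.075,0.001,-0.0015,-0.105,0,0,0],
    [0.065,0.001,-0.0015,-0.125,0,0,0],
    [0.065,0.001,-0.0015,-0.131,0,0,0],
    [0.065,0.001,-0.0015,-0.131,0,0,0]
  ],
  "newtons": 20
}}

```text
time: 3.0
ee_pos: [0.4998, -0.0355, 0.0663]
orientation: [0.705, 0.709, 0.001, 0.0]
ft_force: [-0.3, -0.7, 0.4]
grip_width: 0.0652
finger_force: 0.0
```

Run:
```python
from h import *
d=snap('wrist','w3'); o=sensors.get_obs(); print(o['ee_pos'],o['ft_force'],o['grip_width'],o['time'])
```

```text
[ 0.50010792 -0.03584566  0.06654663] [-0.42679765  0.23598159 -0.07358285] 0.06504430346299789 3.05
```

View pics/w3.png

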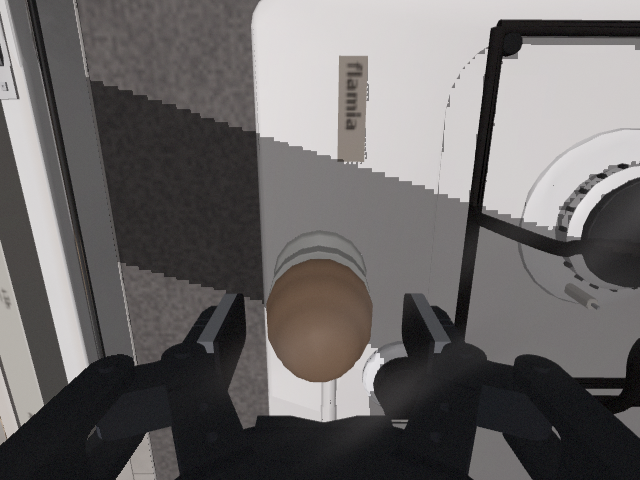

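The egg (centre about (319,320)) stands between the pads at (244,320) and (405,320), within about 1 mm of centre. Closing.

Request:
{"fn": "step_arm", "kwargs": {
  "increments": [
    [0.055,-0.001,0,-0.002,0,0,0],
    [0.048,-0.001,0,-0.002,0,0,0],
    [0.044,-0.001,0,-0.002,0,0,0],
    [0.038,-0.001,0,-0.002,0,0,0],
    [0.034,-0.001,0,-0.002,0,0,0],
    [0.034,-0.001,0,-0.002,0,0,0]
  ],
  "newtons": 25
}}

```text
time: 3.8
ee_pos: [0.498, -0.0366, 0.0636]
orientation: [0.706, 0.708, -0.0, -0.0]
ft_force: [-1.1, 0.1, 5.6]
grip_width: 0.0424
finger_force: 24.8
```

Request:
{"fn": "step_arm", "kwargs": {
  "increments": [
    [0.034,0,0,0.004,0,0,0],
    [0.034,0,0,0.012,0,0,0],
    [0.034,0,0,0.03,0,0,0],
    [0.034,0,0,0.06,0,0,0],
    [0.034,0,0,0.1,0,0,0],
    [0.034,0,0,0.13,0,0,0],
    [0.034,0,0,0.14,0,0,0]
  ]
}}

```text
time: 4.68
ee_pos: [0.4994, -0.0367, 0.2055]
orientation: [0.706, 0.708, 0.001, 0.002]
ft_force: [0.5, 0.3, -0.9]
grip_width: 0.042
finger_force: 25.5
```

Run:
```python
from h import *
d=snap('wrist','w4'); o=sensors.get_obs(); print(o['ee_pos'],o['ft_force'],o['grip_width'],o['finger_force'],o['time'])
```

```text
[ 0.49934883 -0.03669204  0.2055978 ] [0.18785658 0.49729816 0.11367752] 0.04223941693318336 25.52823632955551 4.725
```

View pics/w4.png

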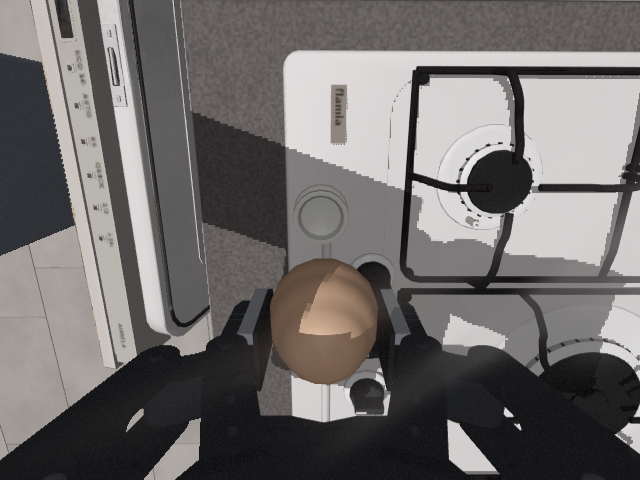

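The egg is held between the pads at (324,320) and the cup stays empty at (321,215). Carrying the egg to the pot, turning so the wrist camera stays away from the sensor.

Request:
{"fn": "step_arm", "kwargs": {
  "increments": [
    [0.034,0.001,0.01,0.005,0,0,5],
    [0.034,0.004,0.04,0.005,0,0,13],
    [0.034,0.01,0.075,0.005,0,0,22],
    [0.034,0.014,0.11,0.005,0,0,32],
    [0.034,0.018,0.15,0.005,0,0,42],
    [0.034,0.022,0.19,0.005,0,0,52],
    [0.034,0.026,0.22,0.005,0,0,62],
    [0.034,0.03,0.25,0.005,0,0,72]
  ]
}}

```text
time: 5.72
ee_pos: [0.5273, 0.2144, 0.2064]
orientation: [0.152, 0.988, -0.001, -0.001]
ft_force: [0.1, 0.2, 0.2]
grip_width: 0.0422
finger_force: 25.5
```

Request:
{"fn": "step_arm", "kwargs": {
  "increments": [
    [0.034,0,0.015,0,0,0,9],
    [0.034,0,0.025,0,0,0,18],
    [0.034,0,0.028,0,0,0,27],
    [0.034,0,0.028,0,0,0,33],
    [0.034,0,0.028,0,0,0,33]
  ]
}}

```text
time: 6.35
ee_pos: [0.5274, 0.2413, 0.2067]
orientation: [-0.132, 0.991, -0.0, -0.001]
ft_force: [-0.2, -0.4, -0.9]
grip_width: 0.042
finger_force: 25.5
```

Run:
```python
from h import *
d=snap('wrist','w5'); o=sensors.get_obs(); print(o['ee_pos'],R.from_quat(o['orientation']).as_matrix().round(3),o['joint_pos'].round(2),d['position'],o['grip_width'],o['ft_force'],o['time'])
c=cloud(d)
m=(abs(c[...,2]-.087)<.004)&(np.hypot(c[...,0]-.53,c[...,1]-.243)<.09)
from scipy.optimize import least_squares
p=c[m][:,:2]; print('pot',m.sum(),least_squares(lambda a:np.hypot(p[:,0]-a[0],p[:,1]-a[1])-.0685,[.53,.24],loss='soft_l1',f_scale=.002).x)
```

```text
[0.52748159 0.2412549  0.20690008] [[-0.966 -0.26  -0.002]
 [-0.26   0.966 -0.001]
 [ 0.003 -0.    -1.   ]] [ 0.36  0.36  1.56 -0.    1.22 -1.48] [0.45649292 0.22027211 0.32259618] 0.04230527128535288 [ 0.14919607  0.69135571 -0.77628796] 6.4
pot 2252 [0.53243035 0.24233477]
```

View pics/w5.png

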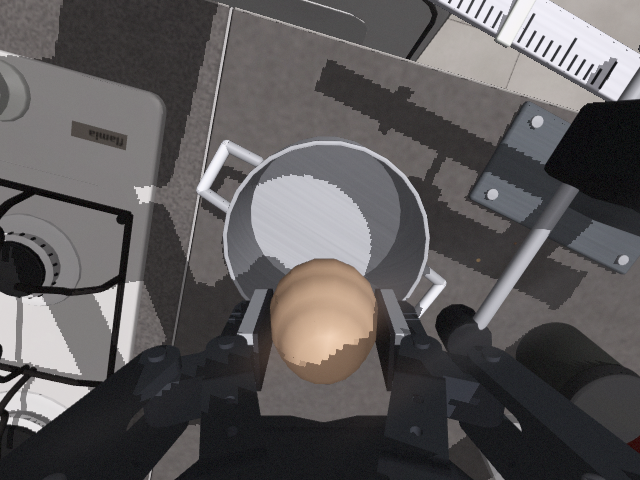

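The egg hangs over the pot, whose rim centre fits at (0.532, 0.242). The sensor puck at (460,325) is clear of the right finger. Lowering.

Request:
{"fn": "step_arm", "kwargs": {
  "increments": [
    [0.034,0.003,-0.002,-0.02,0,0,0],
    [0.034,0.003,-0.002,-0.05,0,0,0],
    [0.034,0.003,-0.002,-0.08,0,0,0],
    [0.034,0.003,-0.002,-0.11,0,0,0],
    [0.034,0.003,-0.002,-0.135,0,0,0],
    [0.034,0.003,-0.002,-0.148,0,0,0],
    [0.034,0.003,-0.002,-0.155,0,0,0],
    [0.034,0.003,-0.002,-0.155,0,0,0]
  ]
}}

```text
time: 7.4
ee_pos: [0.5313, 0.2395, 0.0533]
orientation: [-0.132, 0.991, -0.0, -0.0]
ft_force: [0.1, -0.3, -0.4]
grip_width: 0.0425
finger_force: 25.5
```

Request:
{"fn": "step_arm", "kwargs": {
  "increments": [
    [0.034,0,0,-0.002,0,0,0],
    [0.034,0,0,-0.004,0,0,0],
    [0.034,0,0,-0.006,0,0,0],
    [0.034,0,0,-0.006,0,0,0]
  ]
}}

```text
time: 7.9
ee_pos: [0.5311, 0.2395, 0.0473]
orientation: [-0.132, 0.991, -0.0, -0.0]
ft_force: [-0.4, 1.2, -0.6]
grip_width: 0.0424
finger_force: 25.5
```

Request:
{"fn": "step_arm", "kwargs": {
  "increments": [
    [0.034,0,0,-0.001,0,0,0],
    [0.034,0,0,-0.002,0,0,0],
    [0.034,0,0,-0.003,0,0,0],
    [0.034,0,0,-0.003,0,0,0]
  ]
}}

```text
time: 8.4
ee_pos: [0.5311, 0.2395, 0.0442]
orientation: [-0.132, 0.991, -0.0, -0.0]
ft_force: [0.3, 0.1, -0.5]
grip_width: 0.0427
finger_force: 25.5
```

Request:
{"fn": "step_arm", "kwargs": {
  "increments": [
    [0.034,0,0,-0.001,0,0,0],
    [0.034,0,0,-0.001,0,0,0]
  ]
}}

```text
time: 8.65
ee_pos: [0.5312, 0.2395, 0.0432]
orientation: [-0.132, 0.991, -0.0, -0.0]
ft_force: [-1.0, 0.1, -0.6]
grip_width: 0.042
finger_force: 25.5
```

Run:
```python
from h import *
w=load('w5'); c=cloud(w); hsv=cv2.cvtColor(w['img'],cv2.COLOR_BGR2HSV)
m=(hsv[...,1]>70)&(hsv[...,0]<20); m[:240]=0;m[400:]=0;m[:,:260]=0;m[:,390:]=0
e=c[m]; e=e[~np.isnan(e[:,2])]
print('egg top rel TCP',np.percentile(e[:,2],[99,99.9])-.2069, sensors.get_obs()['ft_force'],sensors.get_obs()['ee_pos'])
```

```text
egg top rel TCP [0.01477581 0.01542878] [-0.96906839  0.13295417 -0.59634943] [0.53116553 0.23945406 0.04323221]
```

Request:
{"fn": "step_arm", "kwargs": {
  "increments": [
    [0.034,0,0,-0.0005,0,0,0],
    [0.034,0,0,-0.001,0,0,0]
  ]
}}

```text
time: 8.9
ee_pos: [0.5313, 0.2395, 0.0424]
orientation: [-0.132, 0.991, 0.0, 0.0]
ft_force: [-0.2, -0.3, 2.3]
grip_width: 0.0427
finger_force: 25.7
```

Request:
{"fn": "step_arm", "kwargs": {
  "increments": [
    [0.034,0,0,-0.0005,0,0,0],
    [0.034,0,0,-0.001,0,0,0]
  ]
}}

```text
time: 9.15
ee_pos: [0.5316, 0.2396, 0.0422]
orientation: [-0.132, 0.991, 0.0, 0.001]
ft_force: [-0.9, -0.7, 9.6]
grip_width: 0.0424
finger_force: 26.1
```

Contact. I'll ease off slightly, then release.

Request:
{"fn": "step_arm", "kwargs": {
  "increments": [
    [0.034,0,0,0.001,0,0,0],
    [0.034,0,0,0.001,0,0,0]
  ]
}}

```text
time: 9.4
ee_pos: [0.5313, 0.2395, 0.0424]
orientation: [-0.132, 0.991, 0.0, 0.0]
ft_force: [-1.2, 0.3, 2.0]
grip_width: 0.0423
finger_force: 25.7
```

Request:
{"fn": "step_arm", "kwargs": {
  "increments": [
    [0.044,0,0,0.001,0,0,0],
    [0.046,0,0,0.001,0,0,0],
    [0.05,0,0,0.001,0,0,0],
    [0.056,0,0,0.001,0,0,0],
    [0.058,0,0,0.003,0,0,0],
    [0.058,0,0,0.008,0,0,0],
    [0.058,0,0,0.02,0,0,0],
    [0.058,0,0,0.035,0,0,0]
  ]
}}

```text
time: 10.4
ee_pos: [0.5313, 0.2389, 0.0783]
orientation: [-0.132, 0.991, -0.0, 0.0]
ft_force: [0.4, -0.3, 0.0]
grip_width: 0.0582
finger_force: 0.0
```

Request:
{"fn": "step_arm", "kwargs": {
  "increments": [
    [0.058,0,0,0.03,0,0,0],
    [0.058,0,0,0.07,0,0,0],
    [0.058,0,0,0.12,0,0,0],
    [0.058,0,0,0.18,0,0,0],
    [0.06,0,0,0.21,0,0,0],
    [0.06,0,0,0.21,0,0,0]
  ]
}}

```text
time: 11.15
ee_pos: [0.5328, 0.2396, 0.2919]
orientation: [-0.132, 0.991, 0.001, 0.004]
ft_force: [0.1, 0.3, -1.2]
grip_width: 0.0602
finger_force: 0.0
```

Run:
```python
from h import *
d=snap('wrist','w6'); o=sensors.get_obs(); print(o['ee_pos'],o['joint_pos'].round(2),o['grip_width'],o['ft_force'],o['time'])
c=cloud(d); hsv=cv2.cvtColor(d['img'],cv2.COLOR_BGR2HSV)
P=lambda u,v:dep(d,u,v).round(3)
from scipy.optimize import least_squares
m=(abs(c[...,2]-.086)<.004)&(np.hypot(c[...,0]-.53,c[...,1]-.243)<.09)
p=c[m][:,:2]; print('pot',m.sum(),least_squares(lambda a:np.hypot(p[:,0]-a[0],p[:,1]-a[1])-.0685,[.53,.24],loss='soft_l1',f_scale=.002).x)
m=(hsv[...,1]>70)&(hsv[...,0]<20)&(np.hypot(c[...,0]-.53,c[...,1]-.243)<.067)&(c[...,2]<.08)
print('egg',m.sum(),np.median(c[m],0) if m.sum() else 0,np.nanmax(c[m][:,2]) if m.sum() else 0)
```

```text
[0.53160479 0.23928855 0.28946381] [ 0.35  0.29  1.44 -0.    1.4  -1.49] 0.059900393312855224 [-0.32820714 -0.26926834 -0.10625458] 11.2
pot 1875 [0.53184709 0.24092026]
egg 1142 [0.52564807 0.23417804 0.04743633] 0.058434772709207994
```

View pics/w6.png

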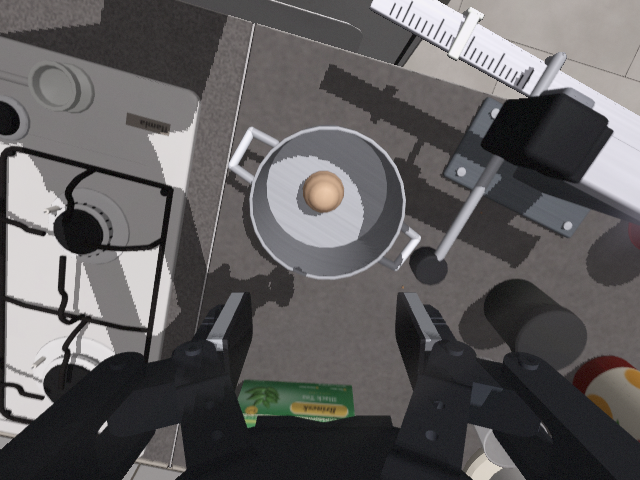

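The egg stands upright on the pot floor at (323,191), and the pot and cup are in place. The clip is at (464,33), the pointer end at (557,60) and the block at (548,135). Next, a numeric fit of the stand from both wrist views.

```bash
cat > fit.py <<'E'
from h import *
def fit(tag):
    d=load(tag); c=cloud(d).reshape(-1,3); c=c[~np.isnan(c[:,0])]
    o=np.array([.4516,.4347]); th=np.radians(-11)
    for it in range(4):
        x=np.array([np.cos(th),np.sin(th)]); y=np.array([-x[1],x[0]])
        lx=(c[:,:2]-o)@x; ly=(c[:,:2]-o)@y; z=c[:,2]
        m=(z>.142)&(z<.153)&(((lx>.03)&(lx<.1))|((lx<-.03)&(lx>-.05)))&(ly<-.07)&(ly>-.21)
        k=np.polyfit(lx[m],ly[m],1); th+=np.arctan(k[0])
    rod=k[1]; nr=m.sum()
    mc=(z>.1215)&(z<.128)&(lx<-.028)&(lx>-.06)&(ly<-.1)&(ly>-.22)
    mb=(z>.199)&(z<.21)&(abs(lx)<.03)&(ly<-.06)&(ly>-.21)
    mr=(abs(z-.119)<.0025)&(lx<-.02)&(lx>-.065)&(ly<-.1)&(ly>-.22)
    q=lambda a:np.percentile(a,[1,50,99]).round(4)
    print(tag,'yaw',np.degrees(th).round(2),'rod n',nr,'y',rod.round(4))
    print(' clip',mc.sum(),q(lx[mc]),q(ly[mc]),q(z[mc]))
    print(' block',mb.sum(),q(lx[mb]),q(ly[mb]),q(z[mb]), 'world',(c[mb][:,:2].min(0)+c[mb][:,:2].max(0))/2)
    print(' rail',q(lx[mr]),q(ly[mr]))
    print(' clip-rod =',-(q(ly[mc])[[0,2]].mean()-rod))
if __name__=='__main__':
    import sys
    for t in sys.argv[1:]: fit(t)
E
python3 fit.py w1 w6 scene0 w5
```

```text
w1 yaw -10.26 rod n 724 y -0.0902
 clip 246 [-0.0596 -0.0452 -0.0293] [-0.1525 -0.1477 -0.1429] [0.1218 0.1236 0.1251]
 block 1872 [-0.0185 -0.0021  0.0159] [-0.1065 -0.0901 -0.0733] [0.1995 0.2037 0.2057] world [0.43426621 0.34636935]
 rail [-0.0566 -0.0449 -0.0331] [-0.2133 -0.1583 -0.1009]
 clip-rod = 0.05746046833691934
w6 yaw -10.25 rod n 1554 y -0.0911
 clip 642 [-0.0598 -0.0454 -0.0287] [-0.1532 -0.1481 -0.1431] [0.1218 0.1235 0.1254]
 block 4405 [-0.0173 -0.0004  0.0172] [-0.1069 -0.0922 -0.0744] [0.1995 0.2038 0.2056] world [0.43519491 0.34564333]
 rail [-0.0563 -0.0429 -0.0326] [-0.2113 -0.1554 -0.101 ]
 clip-rod = 0.05701099246165711
scene0 yaw -10.46 rod n 63 y -0.0905
 clip 24 [-0.0586 -0.0469 -0.0346] [-0.2026 -0.1481 -0.105 ] [0.1216 0.1236 0.1254]
 block 69 [-0.0238 -0.0084  0.0115] [-0.1097 -0.0973 -0.0744] [0.1995 0.2047 0.2076] world [0.42916669 0.34514348]
 rail [-0.0617 -0.0486 -0.0336] [-0.2164 -0.1685 -0.1023]
 clip-rod = 0.06327354094427022
w5 yaw -9.74 rod n 2572 y -0.0922
 clip 846 [-0.051  -0.0401 -0.0298] [-0.1517 -0.1478 -0.1436] [0.1216 0.1236 0.1254]
 block 10 [0.0136 0.0147 0.016 ] [-0.1073 -0.1063 -0.105 ] [0.1991 0.1992 0.1995] world [0.44827933 0.32760468]
 rail [-0.057  -0.0429 -0.0335] [-0.1796 -0.1281 -0.1005]
 clip-rod = 0.055497190126106224
```

Request:
{"fn": "step_arm", "kwargs": {
  "increments": [
    [0.07,-0.01,0.01,0.005,0,0,-8],
    [0.07,-0.025,0.025,0.005,0,0,-18],
    [0.07,-0.04,0.04,0.005,0,0,-28],
    [0.07,-0.055,0.06,0.005,0,0,-38],
    [0.07,-0.07,0.08,0.005,0,0,-48],
    [0.07,-0.085,0.095,0.005,0,0,-58],
    [0.07,-0.095,0.104,0.005,0,0,-68],
    [0.07,-0.098,0.107,0.005,0,0,-78]
  ]
}}

```text
time: 12.2
ee_pos: [0.4314, 0.3461, 0.2903]
orientation: [0.523, 0.852, -0.002, -0.001]
ft_force: [0.6, -0.1, 0.7]
grip_width: 0.0698
finger_force: 0.0
```

Request:
{"fn": "step_arm", "kwargs": {
  "increments": [
    [0.07,0,0,0,0,0,-9],
    [0.07,0,0,0,0,0,-19],
    [0.07,0,0,0,0,0,-29],
    [0.07,0,0,0,0,0,-37.3],
    [0.07,0,0,0,0,0,-37.3],
    [0.07,0,0,0,0,0,-37.3]
  ]
}}

```text
time: 12.95
ee_pos: [0.4327, 0.346, 0.2913]
orientation: [0.766, 0.643, -0.001, -0.0]
ft_force: [0.3, -0.1, 0.4]
grip_width: 0.0699
finger_force: 0.0
```

```bash
python3 - <<'E'
from h import *
d=snap('wrist','w7'); o=sensors.get_obs(); r=R.from_quat(o['orientation']).as_matrix(); print(o['ee_pos'],np.degrees(np.arctan2(r[1,1],r[0,1])),o['joint_pos'].round(2),o['time'])
E
python3 fit.py w7
```

```text
[0.43287607 0.34615677 0.29157727] -9.992753947723287 [ 0.6   0.25  1.49 -0.    1.4   0.77] 13.0
w7 yaw -10.26 rod n 1297 y -0.0888
 clip 358 [-0.0596 -0.0447 -0.0287] [-0.1523 -0.1471 -0.1424] [0.1217 0.1236 0.1252]
 block 3250 [-0.0179 -0.0006  0.0169] [-0.105  -0.0877 -0.0727] [0.1999 0.2039 0.2054] world [0.43536519 0.34701488]
 rail [-0.0564 -0.0447 -0.0329] [-0.213  -0.1581 -0.1022]
 clip-rod = 0.05852889742004162
```

Request:
{"fn": "step_arm", "kwargs": {
  "increments": [
    [0.07,0.001,0,-0.02,0,0,0],
    [0.07,0.001,0,-0.05,0,0,0],
    [0.07,0.001,0,-0.08,0,0,0],
    [0.07,0.001,0,-0.098,0,0,0],
    [0.07,0.001,0,-0.1035,0,0,0],
    [0.06,0.001,0,-0.1035,0,0,0],
    [0.052,0.001,0,-0.1035,0,0,0],
    [0.048,0.001,0,-0.1035,0,0,0]
  ],
  "newtons": 30
}}

```text
time: 14.0
ee_pos: [0.4337, 0.3469, 0.1897]
orientation: [0.767, 0.642, 0.0, -0.001]
ft_force: [-3.1, 1.0, 2.1]
grip_width: 0.0482
finger_force: 1.5
```

Request:
{"fn": "step_arm", "kwargs": {
  "increments": [
    [0.044,0,0,0,0,0,0],
    [0.04,0,0,0,0,0,0],
    [0.036,0,0,0,0,0,0],
    [0.032,0,0,0,0,0,0],
    [0.032,0,0,0,0,0,0]
  ]
}}

```text
time: 14.62
ee_pos: [0.4335, 0.3466, 0.1894]
orientation: [0.767, 0.642, -0.0, -0.001]
ft_force: [-3.0, 0.7, 5.6]
grip_width: 0.0362
finger_force: 29.9
```

Gripped with the button in. Pulling along the rail.

Request:
{"fn": "step_arm", "kwargs": {
  "increments": [
    [0.032,-0.0007,-0.004,0,0,0,0],
    [0.032,-0.0018,-0.01,0,0,0,0],
    [0.032,-0.0034,-0.019,0,0,0,0],
    [0.032,-0.005,-0.028,0,0,0,0],
    [0.032,-0.0066,-0.037,0,0,0,0],
    [0.032,-0.0079,-0.044,0,0,0,0],
    [0.032,-0.0088,-0.049,0,0,0,0],
    [0.032,-0.0088,-0.049,0,0,0,0]
  ]
}}

```text
time: 15.62
ee_pos: [0.4246, 0.2976, 0.1894]
orientation: [0.767, 0.642, -0.0, -0.001]
ft_force: [-3.6, 3.0, 5.5]
grip_width: 0.0359
finger_force: 29.9
```

```bash
python3 - <<'E'
from h import *
for t in('wrist','scene','top'): snap(t,t+'8')
o=sensors.get_obs(); print(o['ee_pos'],o['ft_force'],o['grip_width'],o['finger_force'],o['time'])
E
python3 fit.py wrist8 scene8 top8
```

```text
[0.42465171 0.29786362 0.18943442] [-3.36196042  3.02162549  6.65015589] 0.036376184377312826 29.816168546676636 15.775
wrist8 yaw -10.18 rod n 3289 y -0.1382
 clip 107 [-0.0599 -0.0428 -0.0293] [-0.1444 -0.1437 -0.1413] [0.1215 0.1229 0.1248]
 block 11901 [-0.0259 -0.0007  0.0261] [-0.1546 -0.1352 -0.1224] [0.1994 0.2039 0.2093] world [0.42876873 0.29795524]
 rail [-0.0565 -0.0457 -0.0327] [-0.1766 -0.1253 -0.1005]
 clip-rod = 0.00460235115138366
scene8 yaw -10.58 rod n 73 y -0.1401
 clip 23 [-0.0589 -0.0485 -0.033 ] [-0.2013 -0.1496 -0.122 ] [0.1217 0.1233 0.1266]
 block 87 [-0.029   0.001   0.0263] [-0.1593 -0.1484 -0.1254] [0.1995 0.2049 0.2099] world [0.42414791 0.29588341]
 rail [-0.0624 -0.0498 -0.0348] [-0.2138 -0.1662 -0.1042]
 clip-rod = 0.021557701572748528Traceback (most recent call last):
  File "fit.py", line 22, in <module>
    for t in sys.argv[1:]: fit(t)
                           ~~~^^^
  File "fit.py", line 9, in fit
    k=np.polyfit(lx[m],ly[m],1); th+=np.arctan(k[0])
    raise TypeError("expected non-empty vector for x")
TypeError: expected non-empty vector for x
```

```bash
cat > fit2.py <<'E'
from h import *
from scipy.optimize import least_squares
import sys
def fit(tag):
    d=load(tag); c=cloud(d).reshape(-1,3); c=c[~np.isnan(c[:,0])]
    o=np.array([.4516,.4347]); th=np.radians(-10.25); x=np.array([np.cos(th),np.sin(th)]); y=np.array([-x[1],x[0]])
    lx=(c[:,:2]-o)@x; ly=(c[:,:2]-o)@y; z=c[:,2]
    m=(z>.139)&(z<.153)&(((lx>.03)&(lx<.095))|((lx<-.03)&(lx>-.05)))&(ly<-.07)&(ly>-.21)
    f=lambda p:np.hypot(ly[m]-p[0]-p[1]*lx[m],z[m]-p[2])-.004
    r=least_squares(f,[np.median(ly[m]),0,.144],loss='soft_l1',f_scale=.001).x
    rod=r[0]-.045*r[1]
    mc=(z>.1222)&(z<.128)&(lx<-.033)&(lx>-.055)&(ly<-.1)&(ly>-.2)
    a=np.percentile(ly[mc],[3,97])
    print(tag,m.sum(),'rod',rod.round(4),'slope deg',np.degrees(r[1]).round(2),'z',r[2].round(4),'clip',mc.sum(),a.round(4),a.mean().round(4),'clip-rod',(rod-a.mean()).round(4))
for t in sys.argv[1:]: fit(t)
E
python3 fit2.py w1 w5 w6 w7 wrist8
```

```text
w1 679 rod -0.0897 slope deg -0.08 z 0.144 clip 158 [-0.1514 -0.1441] -0.1478 clip-rod 0.0581
w5 2383 rod -0.0897 slope deg -0.09 z 0.1441 clip 616 [-0.1517 -0.1443] -0.148 clip-rod 0.0583
w6 1480 rod -0.0898 slope deg -0.03 z 0.1441 clip 414 [-0.1518 -0.1442] -0.148 clip-rod 0.0582
w7 1214 rod -0.0896 slope deg -0.08 z 0.1441 clip 228 [-0.1509 -0.1436] -0.1473 clip-rod 0.0576
wrist8 3061 rod -0.1394 slope deg -0.05 z 0.1441 clip 64 [-0.1442 -0.1432] -0.1437 clip-rod 0.0043
```

Request:
{"fn": "step_arm", "kwargs": {
  "increments": [
    [0.032,-0.0005,-0.003,0,0,0,0],
    [0.032,-0.001,-0.006,0,0,0,0],
    [0.032,-0.0015,-0.0083,0,0,0,0],
    [0.032,-0.0015,-0.0083,0,0,0,0],
    [0.032,-0.0015,-0.0083,0,0,0,0]
  ]
}}

```text
time: 16.4
ee_pos: [0.4232, 0.2896, 0.1894]
orientation: [0.767, 0.642, -0.0, -0.001]
ft_force: [-2.0, 2.7, 6.3]
grip_width: 0.0362
finger_force: 29.9
```

```bash
python3 - <<'E'
from h import *
snap('wrist','w9'); snap('scene','s9')
o=sensors.get_obs(); print(o['ee_pos'],o['ft_force'],o['grip_width'],o['finger_force'],o['time'])
d=load('s9');c=cloud(d);hsv=cv2.cvtColor(d['img'],cv2.COLOR_BGR2HSV)
# egg & cup & pot still there
m=(hsv[...,1]>70)&(hsv[...,0]<20)&(np.hypot(c[...,0]-.53,c[...,1]-.243)<.067)&(c[...,2]<.085)
print('egg in pot px',m.sum())
# clip vs scene0: scene difference around clip pixel
E
python3 fit2.py w9
```

```text
[0.42319239 0.28967833 0.18940901] [-3.21102605  2.53003098  5.96869983] 0.03636085370298002 29.92754638195038 16.5
egg in pot px 0
w9 3052 rod -0.1475 slope deg -0.08 z 0.1442 clip 551 [-0.1509 -0.1436] -0.1472 clip-rod -0.0003
```

```bash
python3 -c "
from cell import ticket; print(ticket.sign_off())"
```

```text
the job is handed in; nothing more can be done
None
```

The egg was standing upright in the pot when last seen (a contact push of about 10 N was eased off before release), and I handed the job in with the lock button squeezed and the cross rod within about 0.5 mm of the clip; no verdict came back.

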